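Wring the white ceramic block onto the base block and drop the keeper

TASK

Wring the white ceramic block onto the steel base block in the black nest: first lift the nest's red-sleeved keeper up and over until it rests leaning towards the end stop, then lay the white block flat on the base block with its front part overlapping but still short of the stop's lip, and slide it along, faces together all the way, under the lip and fully home against the end stop, square and centred over the base. Then tip the keeper back so that it falls all the way down behind the block, and let go. Be gentle with the lapped faces, and leave the amber block and the other things on the table where they are.

Things in the scene. Friction and masses are not known exactly. Their poses are not given: they have to be found in the camera images.
- nest: The nest, a black fixture fixed to the table. Origin: on the table top, under the middle of the base block; +x is the sliding direction, towards the end stop; z is up. Black foot plate 175 (x) x 112 (y) x 10 mm; on it the bright steel base block, 100 (x, from -50 to +50) x 42 mm (y), its lapped top face 40 mm above the table. The offsets of other entries are in this nest frame.
- nest_home (a point): Where the white block's centre belongs: nest x = 0, y = 0, 55 mm above the table, the block's long axis along the nest's x. The block's end then touches the end stop.
- nest_lip (a point): Middle of the lower front edge of the lip on the black end stop (56 mm wide). Stop face at nest x = +50 mm; the lip overhangs from x = +40 to +66 mm, its underside 73 mm and top 80 mm above the table, so 3 mm free above a block lying on the base.
- white_block_mid (a point): Centre (half-way up) of the loose white ceramic block, 100 (its x) x 50 (its y) x 30 mm (z), about 0.4 kg. It starts lying flat on one of two blue pads (6 mm thick, 150 x 90 mm, fixed). Its two ends are alike. On the base it is 4 mm wider than the base block on either side.
- amber_block_mid (a point): Centre of the amber glass-ceramic block of the same size, lying on the other blue pad. Not wanted: leave it.
- keeper_hinge (a point): Middle of the keeper's hinge axis, which runs along the nest's y at nest x = +38 mm, 60 mm above the table. The keeper hangs on two black cheeks (nest x = +22 to +54 mm, y = +-33 to +-41 mm, 70 mm high); its two steel arms lie outside them at y = +-44.5 mm, joined by a cross bar 99 mm from the axis.
- keeper (a joint): Keeper angle. 0 = down, arms level, bar behind the base block (nest x = -61 mm, 60 mm high); grows as the bar is lifted; 1.57 = upright; 2.2 = leaning over towards +x on its stop (bar at x = +96 mm, 140 mm high). It turns freely, weighs 0.11 kg and falls either way from upright, damped. If the block is not home, it rests on the block at 0.17 rad instead of going down.
- keeper_bar (a point): Middle of the keeper's red sleeve on the cross bar, 14 mm in diameter and 60 mm long, along the nest's y axis in every position; round, so that it can turn between the fingers.
- mirror_post: Bystander: black square mirror mount on a steel post, 104 mm tall, 40 mm round foot; origin under the foot.
- lens_post: Bystander: small black round lens mount on a steel post, 91 mm tall; origin under its 32 mm foot.
- dropper: Bystander: amber bottle with black cap, 42 mm diameter, 85 mm tall; origin at the centre of its underside.
- driver: Bystander: screwdriver, 170 mm long, lying flat along its x axis.
- post_tray: Bystander: open grey tray 110 x 150 x 35 mm holding spare posts; origin at the centre of its underside.
- lens_tub: Bystander: clear round plastic tub, 60 mm diameter, 28 mm tall; origin at the centre of its underside.
Mind the look-alikes: they are no part of the job. Of the things like the part that bears white_block_mid, leave any that is pink; of the rest the smaller one is meant.

How it is judged:
By the outcome, as a careful person would: the job done as asked, in the order asked, and still so for the second after the job is handed in, with the robot touching nothing.
It also fails if it takes over 64 s, if anything falls off the work surface, if the arm or the gripper's body presses on something with over 40 N, if the wrist force passes 120 N, or if a joint passes its speed limit or range.

ROBOT

A 6-joint arm with a two-finger parallel gripper is mounted at the origin on the work surface. World frame = base frame: x ahead of the robot, y to its left, z up, the work surface at z = 0. Lengths are in mm, angles in degrees, forces in N, time in s.
With the tool pointing down it reaches from about 325 to 925 mm from the base axis. Payload 3.1 kg.
Tool frame: the origin (TCP) lies at the very end of the fingers, on their centre line; the grasp point (between the pads) lies grasp_offset behind it (grasp_offset is the distance from the TCP to the grasp point, in mm); z points along the fingers, x is the direction in which the jaws open and shut, and the axes are right-handed (so a half turn about z gives the same grasp; the last joint's range is limited). The gripper opens to 85 mm and grips with 20 to 120 N. Pads are 22 mm wide; open, the fingers measure 114 mm over their backs; the gripper's body (76 mm by 85 mm) begins 54 mm behind the grasp point. The pads swing forward as they close: fully open they stand 13 mm farther back than shut.
Start: joints at [70.348, 12.427, 92.441, -0, 75.132, -6.429], TCP at [142.953, 608.444, 231.3] pointing down, gripper open.
Joint ranges: [-157.48, 157.48], [-44.54, 120.13], [17.64, 146.25], [-64.5, 244.5], [7.68, 150.69], [-147.95, 147.95]. Speed limits (degrees/s): [159.86, 159.86, 180, 180, 180, 180].

INTERFACE

Orientations are given as [roll, pitch, yaw] about the fixed x, y, z axes, in that order (R = Rz(yaw) Ry(pitch) Rx(roll)).
In Python, from station import * gives the robot as it stands. Calls block until the motion is done:
- goto(position, orientation): joint-space move of the TCP to a pose.
- move_l(position, attitude=None, speed=150): straight line of the TCP; attitude=None keeps the orientation; speed is the mean speed in mm/s.
- move_j(angles): joint-space move.
- grip(opening, squeeze=None): finger opening in mm; squeeze is the grip in N (None keeps the last); returns when the fingers have stopped.
- wait(seconds).
- solve_ik(position, orientation): joint angles nearest the present ones, or None.
- get_obs(): the state.
- get_image(name): name is "scene" or "top"; returns the picture (420x560x3 uint8, red, green, blue); there is no depth.
- get_calibration(name): a dict with "fx", "fy", "cx", "cy" (pixels), "R" (3x3) and "t" (3): a world point X has camera coordinates R X + t. Camera axes: x right, y down, z forward; pixel columns grow to the right and rows downward; lengths in mm; the calibration is good to about 2 mm. A picture is of the moment at which its call begins. get_calibration takes no time and is no camera call.
A pose or a line that the arm cannot do raises Unreachable and nothing moves.
- sign_off(): hands the job in, once; it reports no verdict.
Trained networks look in the newest picture that a camera, given by its name, has taken for a name from the list of things; names that differ only in an ending like _2 or _b are one class to them, and where a whole thing is asked for, a point or a joint stands for the part that bears it (a point fixed in the world has none). Each returns a list of dicts, best first, with "score" (0 to 1); they miss things now and then, are a little off and sometimes report something else, mostly with a low value. They report only what shows in the picture. A call takes as long as a camera call. They do not tell look-alikes from the thing itself.
- spot_in(name, camera): "extent" ([centre column, centre row, width, height] in pixels, round what is visible of it).
- regions_of(name, camera): "region" (420x560 bool, what is visible of it) and "extent" ([centre column, centre row, width, height] in pixels, round what is visible of it).
The state is a dict: "t": time; "joint_pos": joint angles; "qvel": joint speeds; "effort": joint torques, N m; "tcp_pos": TCP position; "ee_rot": TCP orientation; "wrist_force": force on the tool from outside, world axes, zero at the start; "moment": the same for the moment, N m; "grip_width": finger opening in mm.
Only numpy, scipy, OpenCV 4.12 (cv2) and the standard library are available. Lean on these libraries where they do the work, as an engineer would, in place of code of your own. Each camera call takes 0.05 s, during which the arm holds its last target.

## Working session

There is one attempt and no reset: what is moved stays moved. The work goes in short steps, each a Python script; the robot and the scene stay as the last script left them, time stands still between calls to the robot, and variables do not carry over. Pictures are saved under pics/ and viewed, and the job is handed in when it is done.

```bash
ls; mkdir -p pics
python3 - <<'E'
from station import *
import cv2
for n in("scene","top"):
    im=get_image(n); cv2.imwrite(f"pics/{n}0.png",cv2.cvtColor(im,cv2.COLOR_RGB2BGR)); c=get_calibration(n); print(n,c)
    for k in("white_block_mid","amber_block_mid","nest","keeper","keeper_bar"):
        print(k,[(round(d["score"],2),[round(float(v)) for v in d["extent"]]) for d in spot_in(k,n)])
o=get_obs();print(o)
import station; print([x for x in dir(station) if not x.startswith('_')])
E
```

```text
pics
scene {'fx': 389.79152450392894, 'fy': 389.79152450392894, 'cx': 289.29232845045436, 'cy': 202.54295343010799, 'R': array([[-0.17142698,  0.98505192, -0.01689695],
       [ 0.64039978,  0.09838176, -0.76171461],
       [-0.74866609, -0.14139924, -0.64769232]]), 't': array([  56.73606642, -309.91628194, 1468.76224356])}
white_block_mid [(0.89, [264, 179, 33, 24]), (0.79, [228, 159, 45, 31]), (0.49, [334, 178, 32, 15])]
amber_block_mid [(0.73, [170, 220, 44, 24]), (0.46, [216, 274, 20, 39])]
nest [(0.94, [304, 218, 65, 49]), (0.4, [358, 268, 34, 49])]
keeper [(0.6, [297, 210, 45, 26])]
keeper_bar [(0.7, [298, 210, 42, 33]), (0.24, [434, 197, 18, 31])]
top {'fx': 410.2529652214405, 'fy': 410.2529652214405, 'cx': 266.82517350948496, 'cy': 204.17870027651153, 'R': array([[-0.0164019 , -0.99981953, -0.00958545],
       [-0.99101474,  0.01752871, -0.13259916],
       [ 0.13274325,  0.00732444, -0.99112339]]), 't': array([  50.51536831,  567.01870809, 1022.22204511])}
white_block_mid [(0.96, [371, 241, 43, 27]), (0.73, [311, 272, 48, 35]), (0.58, [365, 305, 55, 46]), (0.27, [125, 252, 2
[... 341 characters left out ...]
, -6.42857663e+00]), 'qvel': array([ 0.05089132, -0.08244245,  0.06948046, -0.02327584, -0.02488748,
        0.05133782]), 'effort': array([-3.76051275e-04, -3.96590066e+01, -3.04026711e+01, -2.45627853e-04,
        1.35780152e-03, -5.71860681e-06]), 'tcp_pos': array([142.95576745, 608.43949432, 231.31145757]), 'ee_rot': array([-1.79999861e+02, -1.12583127e-03,  7.67757436e+01]), 'wrist_force': array([-0.26174803, -0.7024819 ,  0.50399998]), 'moment': array([0.02285236, 0.00549308, 0.01231483]), 'grip_width': 85.3971087801865}
['Unreachable', 'get_calibration', 'get_image', 'get_obs', 'goto', 'grasp_offset', 'grip', 'move_j', 'move_l', 'regions_of', 'sign_off', 'solve_ik', 'spot_in', 'wait']
```

View pics/scene0.png

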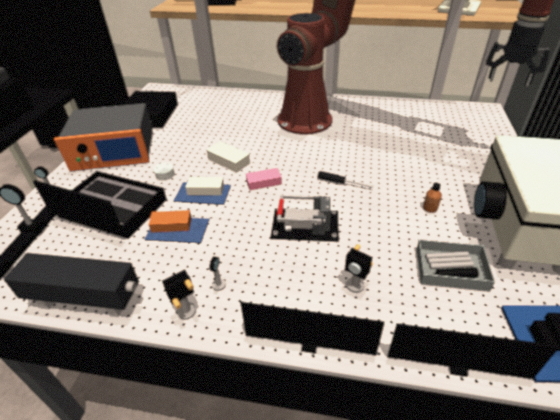

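View pics/top0.png

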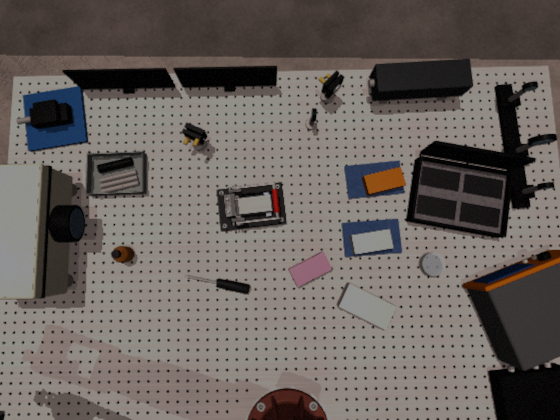

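Run:
```python
import cv2
a=cv2.imread("pics/scene0.png")[130:310,140:400]; cv2.imwrite("pics/sc.png",cv2.resize(a,None,fx=3,fy=3,interpolation=cv2.INTER_CUBIC))
a=cv2.imread("pics/top0.png")[140:340,190:440]; cv2.imwrite("pics/tc.png",cv2.resize(a,None,fx=3,fy=3,interpolation=cv2.INTER_CUBIC))
```

```text
(no output)
```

View pics/sc.png

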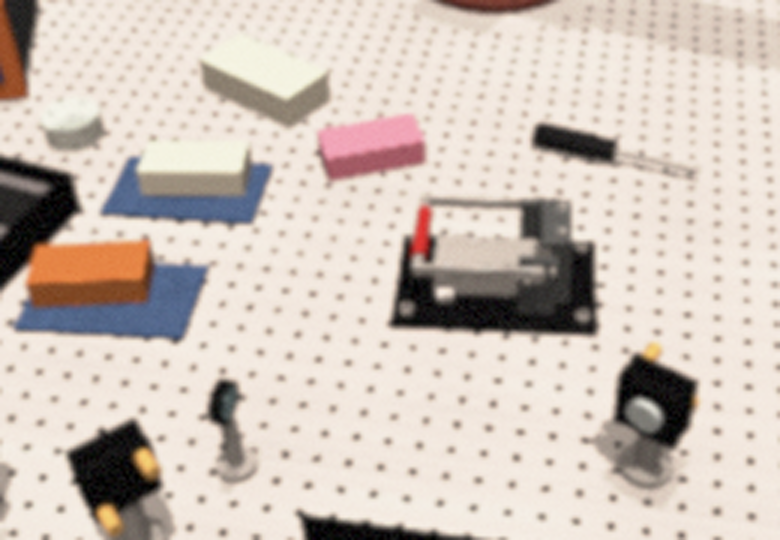

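View pics/tc.png

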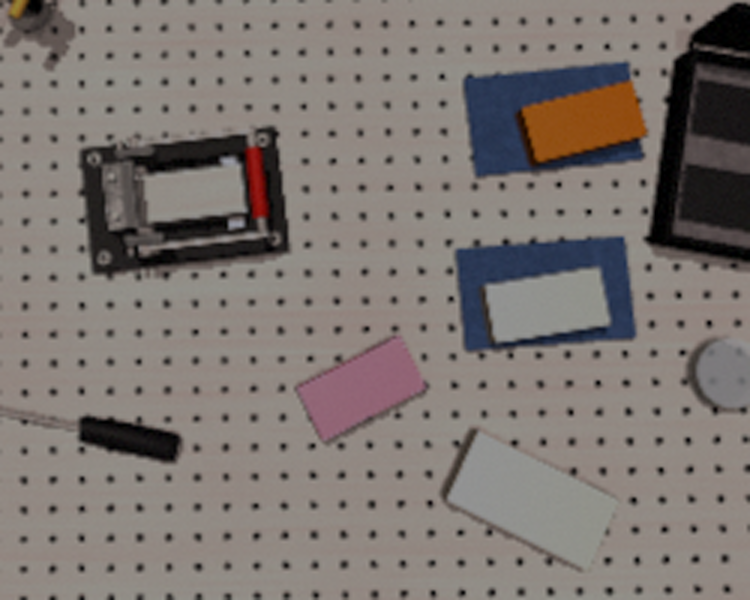

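Candidates for the white block in the top view are the white one on the blue pad (372,242), the larger white block lying on the table (367,306) and a pink one (311,269). The amber block is at (384,181). By the description I choose the one at (372,242), because it is the smaller one that isn't pink and it lies on a blue pad. The nest is at (253,205) with its red sleeve at (276,200), so nest +x points left in the picture, roughly world +y.

Next I'll fit the poses by matching box silhouettes to image edges.

```bash
cat > h.py <<'E'
import numpy as np, cv2
from scipy.optimize import least_squares
from scipy.ndimage import map_coordinates
def proj(c,P):
    q=np.asarray(P,float)@c["R"].T+c["t"]; return np.c_[c["fx"]*q[:,0]/q[:,2]+c["cx"],c["fy"]*q[:,1]/q[:,2]+c["cy"]]
def back(c,uv,z):
    d=c["R"].T@np.array([(uv[0]-c["cx"])/c["fx"],(uv[1]-c["cy"])/c["fy"],1]); o=-c["R"].T@c["t"]; return o+d*(z-o[2])/d[2]
def T(p,X):
    a=np.radians(p[2]); R=np.array([[np.cos(a),-np.sin(a)],[np.sin(a),np.cos(a)]])
    X=np.asarray(X,float).reshape(-1,3); return np.c_[X[:,:2]@R.T+np.asarray(p[:2]),X[:,2]]
def box(x0,x1,y0,y1,z0,z1): return np.array([[x,y,z] for x in(x0,x1) for y in(y0,y1) for z in(z0,z1)],float)
def fit(views,X,p0,sign,ch=None,rng=(5,3,2),verbose=True):
    """views: [(cal,grayfloat)], X box corners local, sign=+1 if inside brighter"""
    p=np.array(p0,float)
    for r in rng:
      for it in range(4):
        obs=[]
        for vi,(c,g) in enumerate(views):
            h=cv2.convexHull(proj(c,T(p,X)).astype(np.float32),returnPoints=False)[:,0]
            uv=proj(c,T(p,X)); cen=uv[h].mean(0)
            for i,j in zip(h,np.roll(h,-1)):
                L=np.linalg.norm(uv[j]-uv[i])
                if L<5: continue
                n=np.array([uv[j][1]-uv[i][1],-(uv[j][0]-uv[i][0])])/L
                if n@(uv[i]-cen)<0:n=-n
                for s in np.linspace(.12,.88,int(max(6,L))):
                    q=uv[i]+(uv[j]-uv[i])*s; t=np.arange(-r-1,r+1.01,.25)
                    v=map_coordinates(g,[q[1]+n[1]*t,q[0]+n[0]*t],order=1,mode='nearest')
                    d=-sign*np.gradient(v,t); d=np.convolve(d,np.ones(5)/5,'same'); d[:4]=d[-4:]=0
                    k=d.argmax()
                    if d[k]<8: continue
                    k0=max(k-3,0);w=np.clip(d[k0:k+4],0,None); obs.append((vi,i,j,s,n,q+n*(w@t[k0:k+4]/w.sum())))
        def res(p):
            u=[proj(c,T(p,X)) for c,_ in views]
            return [n@(u[v][i]+(u[v][j]-u[v][i])*s-q) for v,i,j,s,n,q in obs]
        sol=least_squares(res,p,loss='soft_l1',f_scale=.4); p=sol.x
    if verbose: print("fit",np.round(p,2),"n",len(obs),"rms",round(float(np.sqrt(np.mean(np.square(res(p))))),2))
    return p
E
cat > m1.py <<'E'
from station import *; from h import *
C={n:get_calibration(n) for n in("scene","top")}
I={n:np.mean([get_image(n).astype(float) for _ in range(4)],0) for n in C}
np.savez("im0.npz",**I)
E
python3 m1.py
cat > f1.py <<'E'
from station import get_calibration; from h import *
C={n:get_calibration(n) for n in("scene","top")}; I=np.load("im0.npz")
for n in C: print(n,"cam",-C[n]["R"].T@C[n]["t"])
nest0=back(C["top"],(253,205),20); wb=back(C["top"],(372,242),36); print(nest0,wb)
for names in(["top"],["scene"],["top","scene"]):
    g=[(C[n],I[n].mean(2)) for n in names]; print(names)
    fit(g,box(-87.5,87.5,-56,56,0,10),[nest0[0],nest0[1],95],-1)
    # block: red channel separates from blue pad
    fit([(C[n],I[n][:,:,0]) for n in names],box(-50,50,-25,25,6,36),[wb[0],wb[1],97],1)
    ab=back(C["top"],(384,181),36)
E
python3 f1.py
```

```text
scene cam [1307.80889691  182.2839988   716.19693109]
top cam [ 427.05936221   33.07993435 1088.81860122]
[568.67331411  77.35325961  20.        ] [ 465.97360105 -225.86220125   36.        ]
['top']
fit [566.28  83.04  95.48] n 212 rms 0.7
fit [ 468.43 -228.52   98.32] n 115 rms 0.66
['scene']
fit [563.39  82.8   95.61] n 177 rms 0.65
fit [ 464.87 -229.61  101.47] n 76 rms 0.86
['top', 'scene']
fit [564.72  82.87  95.19] n 389 rms 0.72
fit [ 468.15 -228.13   98.68] n 188 rms 0.77
```

```bash
cat > ov.py <<'E'
from h import *
def hulls(img,c,items,roi,k,fn):
    x0,y0,x1,y1=roi; a=cv2.resize(np.clip(img[y0:y1,x0:x1]*1.3,0,255).astype(np.uint8)[:,:,::-1],None,fx=k,fy=k,interpolation=cv2.INTER_CUBIC).copy()
    for P,col,closed in items:
        u=(proj(c,P)-[x0,y0]+.5)*k-.5
        if closed=='hull': u=cv2.convexHull(u.astype(np.float32))[:,0]
        cv2.polylines(a,[np.round(u*16).astype(int)],True,col,1,cv2.LINE_AA,4)
    cv2.imwrite(fn,a)
def nestitems(p):
    G=lambda *b:T(p,box(*b))
    rect=lambda x0,x1,y0,y1,z:T(p,[[x0,y0,z],[x1,y0,z],[x1,y1,z],[x0,y1,z]])
    return [(G(-87.5,87.5,-56,56,0,10),(0,255,0),'hull'),(rect(-50,50,-21,21,40),(255,255,0),0),(rect(40,66,-28,28,80),(0,255,255),0),(rect(-68,-54,-30,30,60),(255,0,255),0)]
E
cat > o1.py <<'E'
from station import get_calibration; from ov import *
C={n:get_calibration(n) for n in("scene","top")}; I=np.load("im0.npz")
p=[565.7,83,95.3]; b=[468.2,-228.3,98.4]
bi=[(T(b,box(-50,50,-25,25,6,36)),(0,255,0),'hull'),(T(b,box(-50,50,-25,25,36,36))[[0,2,6,4]],(255,0,255),0)]
hulls(I["top"],C["top"],nestitems(p),(205,170,300,240),8,"pics/o_top.png")
hulls(I["scene"],C["scene"],nestitems(p),(260,185,350,250),8,"pics/o_sc.png")
hulls(I["top"],C["top"],bi,(335,210,410,265),5,"pics/b_top.png")
hulls(I["scene"],C["scene"],bi,(170,165,240,210),5,"pics/b_sc.png")
a,bb=cv2.imread("pics/b_top.png"),cv2.imread("pics/b_sc.png"); H=max(a.shape[0],bb.shape[0])
cv2.imwrite("pics/b_both.png",np.hstack([cv2.copyMakeBorder(i,0,H-i.shape[0],0,0,0) for i in(a,bb)]))
E
python3 o1.py
```

```text
(no output)
```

View pics/o_top.png

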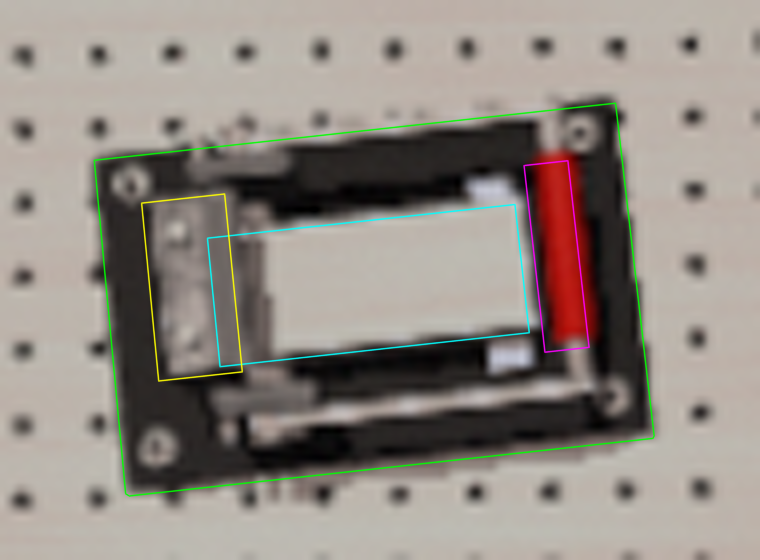

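View pics/o_sc.png

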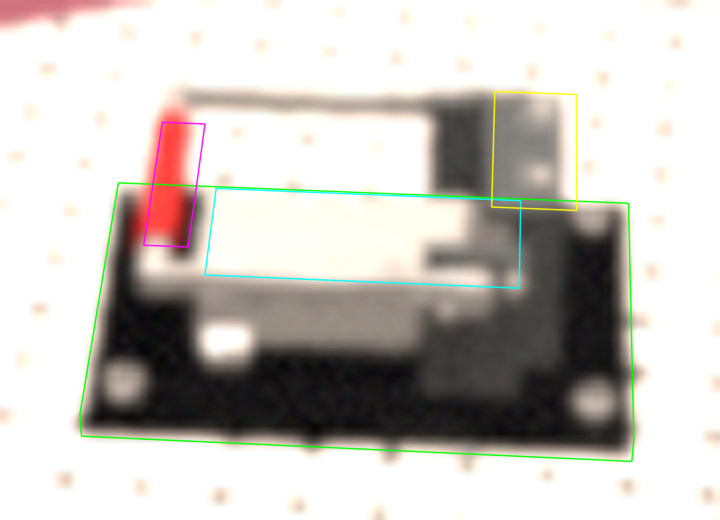

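View pics/b_both.png

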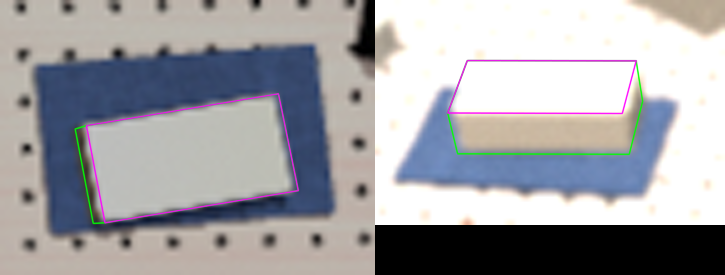

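```bash
cat > f2.py <<'E'
from station import get_calibration; from h import *
C={n:get_calibration(n) for n in("scene","top")}; I=np.load("im0.npz")
for n in C:
    im=I[n]; red=np.clip(im[:,:,0]-np.maximum(im[:,:,1],im[:,:,2])-40,0,None)
    r={"top":(265,185,290,220),"scene":(270,190,290,225)}[n]
    m=np.zeros_like(red); m[r[1]:r[3],r[0]:r[2]]=red[r[1]:r[3],r[0]:r[2]]; m=np.minimum(m,80)
    yy,xx=np.mgrid[:420,:560]; u=np.array([(xx*m).sum(),(yy*m).sum()])/m.sum()
    w=back(C[n],u,60); print(n,"sleeve px",u,"world z60",np.round(w,2))
    # pose from sleeve
    for yaw in(95.3,):
        a=np.radians(yaw); print(" nest origin from sleeve",w[:2]+61*np.array([np.cos(a),np.sin(a)]))
# fitting
g=I["top"].mean(2); s=I["scene"].mean(2)
def edgefit(segs,p,dof=(0,1,2),rng=(5,3,2)):
    p=np.array(p,float)
    for r in rng:
      for _ in range(4):
        obs=[]
        for (c,img,A,B,out,sign) in segs:
            P=np.array([A,B],float); O=(P[0]+P[1])/2+np.array(out)*5
            ab=proj(c,T(p,P)); o=proj(c,T(p,O))[0]; d=ab[1]-ab[0];L=np.linalg.norm(d); nn=np.array([d[1],-d[0]])/L
            if nn@(o-ab.mean(0))<0: nn=-nn
            for f in np.linspace(.05,.95,int(L)):
                q=ab[0]+d*f; t=np.arange(-r-1,r+1.01,.25); v=map_coordinates(img,[q[1]+nn[1]*t,q[0]+nn[0]*t],order=1)
                e=np.convolve(-sign*np.gradient(v,t),np.ones(5)/5,'same'); e[:4]=e[-4:]=0;k=e.argmax()
                if e[k]<8: continue
                k0=max(k-3,0);w=np.clip(e[k0:k+4],0,None); obs.append((c,P,f,nn,q+nn*(w@t[k0:k+4]/w.sum())))
        def res(x):
            y=p.copy(); y[list(dof)]=x
            return [n@((lambda u:u[0]+(u[1]-u[0])*f)(proj(c,T(y,P)))-q) for c,P,f,n,q in obs]
        x=least_squares(res,p[list(dof)],loss='soft_l1',f_scale=.4).x; p[list(dof)]=x
    R=np.array(res(x)); return p,len(R),np.sqrt(np.mean(R**2))
ct,cs=C["top"],C["scene"]; p0=[565,77.5,95.3]
print("base sides top",edgefit([(ct,g,(-45,21,40),(20,21,40),(0,1,0),1),(ct,g,(-45,-21,40),(20,-21,40),(0,-1,0),1)],p0,(0,2)))
print("base side+ends top",edgefit([(ct,g,(-45,21,40),(20,21,40),(0,1,0),1),(ct,g,(-45,-21,40),(20,-21,40),(0,-1,0),1),(ct,g,(-50,-18,40),(-50,18,40),(-1,0,0),1)],p0))
print("plate sides top",edgefit([(ct,g,(-85,56,10),(85,56,10),(0,1,0),-1),(ct,g,(-85,-56,10),(85,-56,10),(0,-1,0),-1)],p0,(0,2)))
print("base near side scene",edgefit([(cs,s,(-45,-21,40),(20,-21,40),(0,-1,0),1)],p0,(0,2)))
E
python3 f2.py
```

```text
scene sleeve px [280.19292005 206.91735716] world z60 [569.94  18.91  60.  ]
 nest origin from sleeve [564.30243937  79.64537201]
top sleeve px [275.08407951 200.29065854] world z60 [574.42  19.6   60.  ]
 nest origin from sleeve [568.78123911  80.34212026]
base sides top (array([568.18996361,  77.5       ,  96.83386564]), 50, np.float64(0.6137108430148451))
base side+ends top (array([567.89277047,  80.19886893,  96.49689577]), 63, np.float64(0.5144298323009159))
plate sides top (array([566.39130623,  77.5       ,  95.57376751]), 127, np.float64(0.6888278345386253))
base near side scene (array([566.58567143,  77.5       ,  95.96180277]), 25, np.float64(0.19651524182156704))
```

The overlays show the foot plate is not centred on the nest origin. The base, lip and sleeve agree on an origin at about (567, 80) with yaw about 95.8. The two cameras differ by about 4 mm in world x, so I'll refine that by contact force and relative views. Keeper first.

```bash
cat > k1.py <<'E'
from station import *; from h import *
print("go",grasp_offset)
p=[567,80,95.8]; yaw=95.8
def W(x,y,z): return T(p,[[x,y,z]])[0]
def F():
    o=get_obs(); f=np.array(o["wrist_force"]); a=np.radians(yaw); return np.round([f[0]*np.cos(a)+f[1]*np.sin(a),-f[0]*np.sin(a)+f[1]*np.cos(a),f[2]],1)
zt=62-grasp_offset
print("t",get_obs()["t"])
grip(50,25)
goto(W(-61,0,zt+70).tolist(),[180,0,yaw]); print(F())
move_l(W(-61,0,zt).tolist(),[180,0,yaw],120); print("down",F(),get_obs()["tcp_pos"])
import cv2
for n in("scene","top"): cv2.imwrite(f"pics/k1_{n}.png",cv2.resize(get_image(n)[150:270,200:360,::-1],None,fx=4,fy=4,interpolation=cv2.INTER_CUBIC))
grip(10,25); print("gripped",F(),get_obs()["grip_width"],get_obs()["t"])
E
python3 k1.py; python3 -c "
import cv2,numpy as np
cv2.imwrite('pics/k1.png',cv2.resize(np.vstack([cv2.imread('pics/k1_scene.png'),cv2.imread('pics/k1_top.png')]),(400,600)))"
```

```text
go 18.700000000000003
t 1.0
[ 0.2 -0.4 -0.3]
down [ 0.8 -0.3 -0.1] [573.72465575  19.36581612  43.7197471 ]
gripped [0.7 0.3 3.9] 12.855580898255697 5.3083
```

View pics/k1.png

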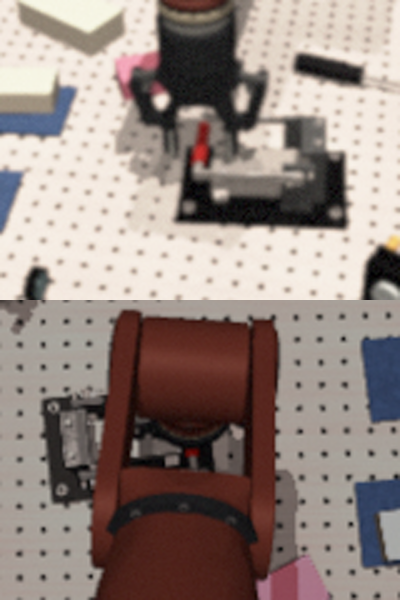

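```bash
cat > k2.py <<'E'
from station import *; from h import *
exec(open("k1.py").read().split('zt=')[0].replace('from station import *; from h import *',''))
o=0
for i,th in enumerate(np.r_[np.arange(.25,2.0,.25),2.0,2.12]):
    x=38-99*np.cos(th); z=60+99*np.sin(th)
    move_l(W(x,0,z+2-grasp_offset).tolist(),[180,0,yaw],110)
    f=F(); print(round(th,2),f,round(get_obs()["grip_width"],1))
    if abs(f).max()>25: break
print(get_obs()["t"])
E
python3 k2.py
```

```text
go 18.700000000000003
0.25 [-1.2 -1.8 -1. ] 12.8
0.5 [-6.6 -2.3  1. ] 12.7
0.75 [-10.4   1.9   6.1] 12.9
1.0 [-12.1   5.2  13.2] 13.0
1.25 [-6.5  5.  16.6] 12.8
1.5 [-1.6  3.2 12.8] 12.9
1.75 [0.9 0.  7.8] 12.9
2.0 [ 1.2 -2.8  3.4] 13.2
2.12 [ 0.6 -4.8  2.3] 12.9
8.5667
```

```bash
cat > k3.py <<'E'
from station import *; from h import *
exec(open("k1.py").read().split('zt=')[0].replace('from station import *; from h import *',''))
grip(55); print(F())
q=np.array(get_obs()["tcp_pos"]); move_l((q+[0,0,90]).tolist(),None,200)
q=T([468.2,-228.3,98.4],[[-20,0,140]])[0]
goto(q.tolist(),[180,0,8.4]); grip(75)
print(get_obs()["joint_pos"],get_obs()["t"])
C={n:get_calibration(n) for n in("scene","top")}
I={n:np.mean([get_image(n).astype(float) for _ in range(2)],0) for n in C}; np.savez("im1.npz",**I)
cv2.imwrite("pics/k3.png",np.vstack([cv2.resize(I[n][150:270,200:400,::-1].astype(np.uint8),None,fx=2.4,fy=2.4,interpolation=cv2.INTER_CUBIC) for n in C]))
E
python3 k3.py
```

```text
go 18.700000000000003
[-0.1 -0.7 -0.1]
[-3.52625499e+01  6.86706933e+00  1.09291403e+02 -3.21446183e-04
  6.38234699e+01 -4.37285834e+01] 11.5667
```

View pics/k3.png

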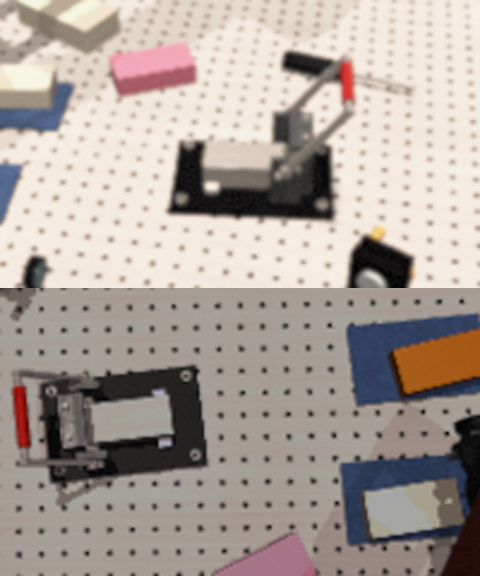

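The keeper leans on its stop, with its red sleeve at crop (22,415) in the top view and (347,82) in the scene view. Next I'll refit the base and pick up the white block.

```bash
sed -e 's/im0.npz/im1.npz/' f2.py | sed '/^for n in C:/,/^# fitting/d' > f3.py; python3 f3.py
cat > b1.py <<'E'
from station import *; from h import *
def S(): o=get_obs(); return np.round(o["wrist_force"],1),np.round(o["tcp_pos"],1),round(o["grip_width"],1),o["t"]
b=[468.2,-228.3,98.4]; q=T(b,[[-20,0,8.5]])[0]
move_l((q+[0,0,40]).tolist(),[180,0,8.4],200)
move_l(q.tolist(),[180,0,8.4],80); print(S())
grip(40,40); print("grip",S())
move_l((q+[0,0,15]).tolist(),None,60); print(S())
move_l((q+[0,0,110]).tolist(),None,150); print(S())
E
python3 b1.py
```

```text
base sides top (array([568.06685583,  77.5       ,  96.88165975]), 50, np.float64(0.6016404011397415))
base side+ends top (array([567.77800974,  80.28156376,  96.54699433]), 63, np.float64(0.4994259569751549))
plate sides top (array([567.52531714,  77.5       ,  95.0770034 ]), 127, np.float64(0.5908371096335308))
base near side scene (array([566.94825869,  77.5       ,  97.57144989]), 25, np.float64(0.11813790630363988))
(array([0. , 0.1, 0.4]), array([ 470.9, -247.9,    8. ]), 75.1, 13.025)
grip (array([-0.2, -0.1,  3. ]), array([ 471.6, -248.6,    9.2]), 49.5, 13.375)
(array([ 1. , -0.6, -4.7]), array([ 471.2, -248.1,   23.7]), 49.2, 13.775)
(array([-0.7,  0. , -4. ]), array([ 470.2, -247.5,  117.4]), 49.5, 14.5583)
```

```bash
cat > f4.py <<'E'
from station import get_calibration; from h import *
exec(open("f2.py").read().split("# fitting")[1].split("ct,cs=")[0].split("g=I")[0])
src=open("f2.py").read(); exec("def edgefit"+src.split("def edgefit")[1].split("ct,cs=")[0])
C={n:get_calibration(n) for n in("scene","top")}
W={}
for k,f,z,rois in((0,"im0.npz",60,{"top":(265,185,290,220),"scene":(270,190,290,225)}),(1,"im1.npz",140,{"top":(200,175,216,220),"scene":(335,170,352,200)})):
    I=np.load(f)
    for n in C:
        im=I[n]; red=np.clip(im[:,:,0]-np.maximum(im[:,:,1],im[:,:,2])-40,0,None)
        r=rois[n]; m=np.zeros_like(red); m[r[1]:r[3],r[0]:r[2]]=red[r[1]:r[3],r[0]:r[2]]; m=np.minimum(m,80)
        yy,xx=np.mgrid[:420,:560]; u=np.array([(xx*m).sum(),(yy*m).sum()])/m.sum(); W[n,k]=back(C[n],u,z)
for n in C:
    d=W[n,1]-W[n,0]; print(n,W[n,0].round(1),W[n,1].round(1),"len",np.hypot(*d[:2]),"yaw",np.degrees(np.arctan2(d[1],d[0])))
I0,I1=np.load("im0.npz"),np.load("im1.npz")
for nm,I in(("im0",I0),("im1",I1)):
  for n in C:
    g=I[n].mean(2); c=C[n]; p0=[567,80,95.8]
    for lab,A,B,o,s in(("plate+y",(-80,56,10),(80,56,10),(0,1,0),-1),("plate-y",(-80,-56,10),(80,-56,10),(0,-1,0),-1),("plate-y bot",(-80,-56,0),(80,-56,0),(0,-1,0),-1),("base+y",(-45,21,40),(20,21,40),(0,1,0),1),("base-y",(-45,-21,40),(20,-21,40),(0,-1,0),1)):
        try:
            r=edgefit([(c,g,A,B,o,s)],p0,(0,2),(3,2)); print(nm,n,lab,r[0][[0,2]].round(2),r[1],round(r[2],2))
        except Exception as e: print(nm,n,lab,"fail",e)
E
python3 f4.py
```

```text
scene [569.9  18.9  60. ] [550.6 175.2 140. ] len 157.52833897561368 yaw 97.06785422592377
top [574.4  19.6  60. ] [559.3 176.5 140. ] len 157.62031999034028 yaw 95.4947830695186
im0 scene plate+y [564.99  92.76] 46 0.85
im0 scene plate-y [573.07  95.83] 63 0.25
im0 scene plate-y bot [563.32  95.81] 62 0.25
im0 scene base+y [570.01  89.04] 3 0.02
im0 scene base-y [566.3   96.51] 25 0.18
im0 top plate+y [566.99  95.94] 60 0.27
im0 top plate-y [564.28  94.82] 59 0.62
im0 top plate-y bot [565.97  95.09] 59 0.57
im0 top base+y [567.37  96.6 ] 25 0.23
im0 top base-y [568.55  97.58] 25 0.75
im1 scene plate+y [563.92  98.61] 46 0.86
im1 scene plate-y [573.04  95.86] 63 0.23
im1 scene plate-y bot [563.28  95.87] 62 0.23
im1 scene base+y [570.01  89.46] 3 0.06
im1 scene base-y [566.63  97.62] 25 0.14
im1 top plate+y [566.43  95.44] 60 0.34
im1 top plate-y [568.95  93.66] 59 0.77
im1 top plate-y bot [570.68  93.87] 59 0.74
im1 top base+y [567.37  96.62] 25 0.24
im1 top base-y [568.16  97.77] 25 0.73
```

```bash
cat > nf.py <<'E'
from station import *; from h import *
p=[567.4,80.2,95.9]; 
def W(x,y,z): return T(p,[[x,y,z]])[0].tolist()
O=[180,0,p[2]-90]
def F():
    f=np.array(get_obs()["wrist_force"]); a=np.radians(p[2]); return np.round([f[0]*np.cos(a)+f[1]*np.sin(a),-f[0]*np.sin(a)+f[1]*np.cos(a),f[2]],1)
def N():
    o=get_obs(); q=np.array(o["tcp_pos"]); a=np.radians(p[2]); d=q[:2]-p[:2]; return np.round([d[0]*np.cos(a)+d[1]*np.sin(a),-d[0]*np.sin(a)+d[1]*np.cos(a),q[2]],2)
def st(l=""): print(l,"F",F(),"tcp nest",N(),"rot",np.round(get_obs()["ee_rot"],2),"w",round(get_obs()["grip_width"],1),"t",round(get_obs()["t"],2))
E
cat > b2.py <<'E'
from nf import *
goto(W(-50,0,110),O); st("hover"); f0=F()
move_l(W(-50,0,50),O,100); st("50"); 
move_l(W(-50,0,45),O,30); st("45"); f0=F()
z=45
while z>41:
    z-=.4; move_l(W(-50,0,z),O,8); f=F(); print(round(z,1),f,N()[2])
    if f[2]-f0[2]>3.5: break
st()
E
python3 b2.py
```

```text
hover F [-0.2  0.5 -4.5] tcp nest [-50.93   0.52 109.4 ] rot [1.7996e+02 7.0000e-02 5.8800e+00] w 49.2 t 15.7
50 F [ 0.5 -0.5 -4.4] tcp nest [-50.24  -0.48  50.3 ] rot [ 1.7999e+02 -4.0000e-02  5.8900e+00] w 48.8 t 16.45
45 F [-0.5 -0.1 -5.4] tcp nest [-49.96  -0.08  45.19] rot [ 1.8e+02 -1.0e-02  5.9e+00] w 49.3 t 16.77
44.6 [-0.  -0.6 -4. ] 44.75
44.2 [ 1.1  0.1 -4.3] 44.18
43.8 [ 0.5  0.4 -4.1] 43.75
43.4 [-0.2 -0.8 -5.4] 43.37
43.0 [-0.3  0.7 -2. ] 43.25
42.6 [-0.3  3.9  2.8] 43.22
 F [-0.3  3.9  2.8] tcp nest [-5.003e+01 -4.000e-02  4.322e+01] rot [-1.8e+02  1.0e-02  5.9e+00] w 49.3 t 18.27
```

Contact came at the expected height. I'll open gently, back off and look.

```bash
cat > b3.py <<'E'
from nf import *
grip(64); st("open")
move_l(W(-50,0,110),O,200)
goto(W(-190,0,150),O); st("away")
C={n:get_calibration(n) for n in("scene","top")}
I={n:np.mean([get_image(n).astype(float) for _ in range(3)],0) for n in C}; np.savez("im2.npz",**I)
cv2.imwrite("pics/b3.png",np.vstack([cv2.resize(I[n][175:245,210:330,::-1].astype(np.uint8),None,fx=4,fy=4,interpolation=cv2.INTER_CUBIC) for n in C]))
E
python3 b3.py
```

```text
open F [ 0.1  0.  -0.2] tcp nest [-50.11  -0.75  42.94] rot [ 1.7999e+02 -9.0000e-02  5.8900e+00] w 64.0 t 18.56
away F [-0.1 -0.3 -1.2] tcp nest [-189.68    1.38  147.88] rot [-179.87    0.19    5.81] w 64.3 t 19.68
```

View pics/b3.png

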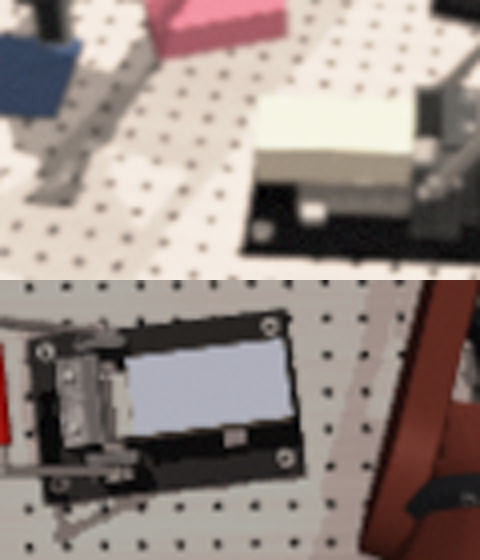

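```bash
cat > f5.py <<'E'
import sys
from station import get_calibration; from h import *
src=open("f2.py").read(); exec("def edgefit"+src.split("def edgefit")[1].split("ct,cs=")[0])
C={n:get_calibration(n) for n in("scene","top")}; f=sys.argv[1]; x0=float(sys.argv[2])
I=np.load(f); p0=[567.4,80.2,95.9]
b=T(p0,[[x0,0,0]])[0]; q0=[b[0],b[1],95.9]
def rel(q):
    a=np.radians(p0[2]); d=np.array(q[:2])-p0[:2]; return np.round([d[0]*np.cos(a)+d[1]*np.sin(a),-d[0]*np.sin(a)+d[1]*np.cos(a),q[2]-p0[2]],2)
for n in C:
    g=I[n].mean(2);c=C[n]
    sides=[(c,g,(-47,s*25,70),(20 if x0>-15 else 45,s*25,70),(0,s,0),1) for s in(1,-1)]
    r=edgefit(sides,q0,(0,2),(4,3,2)); print(n,"sides rel",rel(r[0]),r[1:])
    for s in sides:
        r=edgefit([s],q0,(0,2),(4,3,2)); print("  one",rel(r[0]),r[1:])
    r=edgefit(sides+[(c,g,(-50,-20,70),(-50,20,70),(-1,0,0),1)],q0,(0,1,2),(4,3,2)); print(n,"sides+rear rel",rel(r[0]),r[1:])
    cc=I[n]
E
python3 f5.py im2.npz -30
```

```text
scene sides rel [-3.007e+01 -6.400e-01  1.000e-02] (49, np.float64(0.6372683893345715))
  one [-29.18   7.96  -8.32] (14, np.float64(0.2795536085714867))
  one [-30.1   -0.93   0.16] (36, np.float64(0.17128663884430148))
scene sides+rear rel [-32.96  -0.56  -0.44] (55, np.float64(0.660122528026157))
top sides rel [-3.009e+01 -9.000e-01 -1.000e-02] (72, np.float64(0.2305099539325116))
  one [-30.07  -0.67   0.17] (36, np.float64(0.25833270102151346))
  one [-30.11  -1.06  -0.05] (36, np.float64(0.1590940996722893))
top sides+rear rel [-27.23  -0.9    0.04] (87, np.float64(0.22338517165232386))
```

The block lies flat with its front at about x = +22, short of the lip at +40. In the top view it agrees with the base within about 0.3 mm in y, and its yaw matches the robot's. Now I'll regrip lightly and slide it.

```bash
cat > b4.py <<'E'
from nf import *
goto(W(-50,0,110),O); move_l(W(-50,0,60),O,150); move_l(W(-50,0,43.2),O,60); st("down")
grip(40,25); st("grip")
z=43.0; move_l(W(-50,0,z),O,8); st("press")
x=-50.
while x<-14:
    x+= 4 if x<-31 else 1
    move_l(W(x,0,z),O,25 if x<-30 else 10); f=F(); print(x,f,N())
    if f[2]>8: z+=.3
    if f[2]<0: z-=.2
    if f[0]<-9 and x>-32 or abs(f).max()>20: break
st()
E
python3 b4.py
```

```text
down F [-0.7  0.7 -0.2] tcp nest [-49.86   0.4   42.77] rot [-1.7999e+02  5.0000e-02  5.9000e+00] w 63.9 t 21.52
grip F [0.  0.2 1.2] tcp nest [-49.99  -0.28  43.53] rot [ 1.7999e+02 -4.0000e-02  5.9100e+00] w 49.8 t 21.79
press F [-0.1  1.1  3. ] tcp nest [-50.02  -0.28  43.49] rot [ 1.7999e+02 -3.0000e-02  5.9100e+00] w 49.5 t 22.04
-46.0 [-4.3  0.6  3. ] [-46.55  -0.6   43.49]
-42.0 [-5.  -0.3  4.4] [-42.34  -0.69  43.49]
-38.0 [-4.7  0.5  4.7] [-38.27  -0.63  43.49]
-34.0 [-4.5 -0.3  4.1] [-34.24  -0.56  43.47]
-30.0 [-5.2 -0.2  6.1] [-30.59  -0.56  43.5 ]
-29.0 [-4.9 -0.5  5.5] [-29.66  -0.6   43.54]
-28.0 [-5.5 -0.4  5.6] [-28.67  -0.54  43.52]
-27.0 [-4.8  0.3  4.4] [-27.66  -0.55  43.48]
-26.0 [-5.6  0.2  4.9] [-26.65  -0.54  43.51]
-25.0 [-5.2 -0.3  5.3] [-25.67  -0.53  43.5 ]
-24.0 [-5.2 -0.6  4.5] [-24.68  -0.55  43.5 ]
-23.0 [-5.5 -0.5  5.2] [-23.66  -0.55  43.51]
-22.0 [-6.3 -0.6  5.1] [-22.79  -0.54  43.51]
-21.0 [-9.5  0.3  5.5] [-22.78  -0.51  43.46]
 F [-9.5  0.3  5.5] tcp nest [-22.78  -0.51  43.46] rot [ 1.7983e+02 -5.0000e-02  5.9200e+00] w 49.6 t 26.07
```

```bash
cat > b5.py <<'E'
from nf import *
move_l(W(-20,0.7,43),O,8); st("push"); wait(.2); st()
move_l(W(-22.6,0.5,43.2),O,10); st("relax")
grip(64); st("open")
move_l(W(-24,0,110),O,200)
goto(W(-190,0,150),O); st("away")
C={n:get_calibration(n) for n in("scene","top")}
I={n:np.mean([get_image(n).astype(float) for _ in range(3)],0) for n in C}; np.savez("im3.npz",**I)
cv2.imwrite("pics/b5.png",np.vstack([cv2.resize(I[n][175:245,210:350,::-1].astype(np.uint8),None,fx=4,fy=4,interpolation=cv2.INTER_CUBIC) for n in C]))
E
python3 b5.py; python3 f5.py im3.npz 0
```

```text
push F [-11.7  -0.3   3.9] tcp nest [-22.74  -0.5   43.59] rot [ 1.7975e+02 -1.4000e-01  5.9100e+00] w 49.6 t 26.38
 F [-12.3  -2.1   3.2] tcp nest [-22.78  -0.5   43.55] rot [ 1.7975e+02 -1.4000e-01  5.9000e+00] w 49.4 t 26.57
relax F [-4.7 -3.3  3. ] tcp nest [-22.78  -0.46  43.53] rot [ 1.7998e+02 -1.3000e-01  5.8800e+00] w 49.5 t 26.98
open F [0.1 0.4 0.4] tcp nest [-21.57   2.25  41.92] rot [-179.92    0.2     5.92] w 63.9 t 27.27
away F [-0.1  1.2  0.1] tcp nest [-188.76    1.29  147.99] rot [-179.85    0.18    5.86] w 64.1 t 28.48
scene sides rel [-0.12 -1.14 -2.07] (37, np.float64(0.8547186755359568))
  one [ 0.5   4.88 -6.57] (11, np.float64(0.11837068564212667))
  one [-0.16 -1.59 -1.61] (26, np.float64(0.12657597247524013))
scene sides+rear rel [-8.16 -0.99 -0.83] (42, np.float64(0.9139639259060365))
top sides rel [-0.12 -1.14  0.28] (52, np.float64(0.2092002499354752))
  one [-0.09 -0.91  0.45] (26, np.float64(0.21947695850979815))
  one [-0.14 -1.36  0.11] (26, np.float64(0.1253245239715881))
top sides+rear rel [-0.44 -1.15  0.27] (67, np.float64(0.2062061282744782))
```

View pics/b5.png

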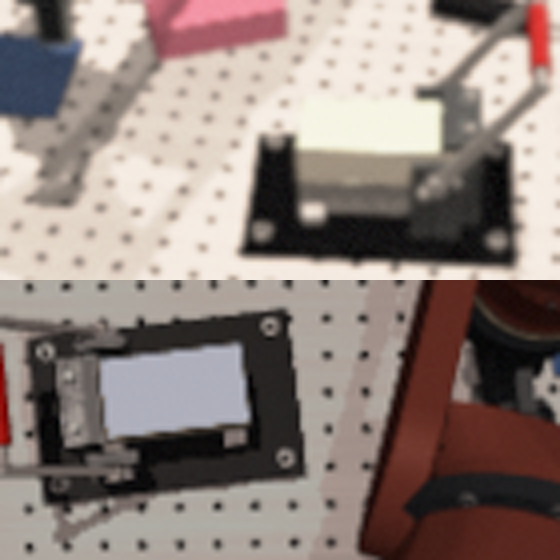

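The block is home: rear-edge x = -0.4 mm, yaw +0.27°, and about -0.3 mm in y relative to the base. Now I'll tip the keeper back.

```bash
cat > k4.py <<'E'
from nf import *
K=[180,0,p[2]]
q=np.array(get_obs()["tcp_pos"]); move_l((q+[0,0,80]).tolist(),None,250)
def B(th,dz=2): return W(38-99*np.cos(th),0,60+99*np.sin(th)+dz-grasp_offset)
grip(55,25)
b=np.array(B(2.2)); goto((b+[0,0,80]).tolist(),K); st("hover")
move_l(b.tolist(),K,120); st("down")
grip(10,25); st("grip")
for th in(2.0,1.75,1.5,1.25,1.0,.8,.65):
    move_l(B(th),K,110); f=F(); print(th,f,round(get_obs()["grip_width"],1))
    if abs(f).max()>30: break
E
python3 k4.py
```

```text
hover F [ 0.1 -0.4 -0.3] tcp nest [ 9.5650e+01 -1.5000e-01  2.0318e+02] rot [-1.7999e+02  3.0000e-02  9.5820e+01] w 55.1 t 30.6
down F [-0.1 -0.2  0.4] tcp nest [ 96.1   -0.75 124.06] rot [ 1.7992e+02 -1.0000e-02  9.5870e+01] w 55.2 t 31.42
grip F [-0.3 -0.2  2.9] tcp nest [ 96.34  -0.64 124.34] rot [ 1.7991e+02 -1.0000e-02  9.5900e+01] w 13.0 t 31.87
2.0 [4.1 1.5 6.1] 12.8
1.75 [3.4 1.3 7.5] 13.2
1.5 [-0.6  1.1  6.7] 13.0
1.25 [ 0.4 -0.6  3.7] 13.3
1.0 [ 0.7 -2.7  0.6] 13.0
0.8 [ 1.2 -3.2 -0.2] 13.0
0.65 [ 0.4 -2.2 -1. ] 13.2
```

```bash
cat > k5.py <<'E'
from nf import *
grip(75); wait(.8); st("open")
q=np.array(get_obs()["tcp_pos"]); move_l((q+[0,0,80]).tolist(),None,200)
goto(W(-230,0,200),[180,0,5.9]); st("away")
C={n:get_calibration(n) for n in("scene","top")}
I={n:np.mean([get_image(n).astype(float) for _ in range(3)],0) for n in C}; np.savez("im4.npz",**I)
cv2.imwrite("pics/k5.png",np.vstack([cv2.resize(I[n][175:245,210:350,::-1].astype(np.uint8),None,fx=4,fy=4,interpolation=cv2.INTER_CUBIC) for n in C]))
cv2.imwrite("pics/k5full.png",np.vstack([I[n][60:340,:,::-1].astype(np.uint8) for n in C]))
for n in C:
    im=I[n]; red=np.clip(im[:,:,0]-np.maximum(im[:,:,1],im[:,:,2])-40,0,None); r={"top":(265,185,290,220),"scene":(270,190,290,225)}[n]
    m=np.zeros_like(red); m[r[1]:r[3],r[0]:r[2]]=np.minimum(red,80)[r[1]:r[3],r[0]:r[2]]; yy,xx=np.mgrid[:420,:560]
    print(n,"sleeve",(xx*m).sum()/m.sum(),(yy*m).sum()/m.sum())
E
python3 k5.py;python3 f5.py im4.npz 0
```

```text
open F [-0.2 -0.6 -0.1] tcp nest [-40.81   0.   103.2 ] rot [-180.    -0.    95.9] w 75.1 t 35.73
away F [-0.  -0.3  1.1] tcp nest [-229.22    0.74  198.43] rot [-1.7991e+02  1.4000e-01  5.9600e+00] w 75.2 t 37.44
scene sleeve 280.14422851791153 206.84166471552334
top sleeve 275.0998081309054 200.3626325887847
scene sides rel [-0.03 -0.27 -1.03] (51, np.float64(0.45458826298978244))
  one [0.2  1.98 0.46] (25, np.float64(0.15804828554247916))
  one [-0.19 -1.79 -1.88] (26, np.float64(0.086859389854092))
scene sides+rear rel [-2.54 -0.1  -0.4 ] (61, np.float64(0.46013103329419963))
top sides rel [-0.11 -1.08  0.26] (52, np.float64(0.21332076418933368))
  one [-0.09 -0.91  0.44] (26, np.float64(0.2202898474147545))
  one [-0.13 -1.29 -0.03] (26, np.float64(0.13851987659830103))
top sides+rear rel [-0.19 -1.09  0.24] (67, np.float64(0.1959278467276617))
```

View pics/k5.png

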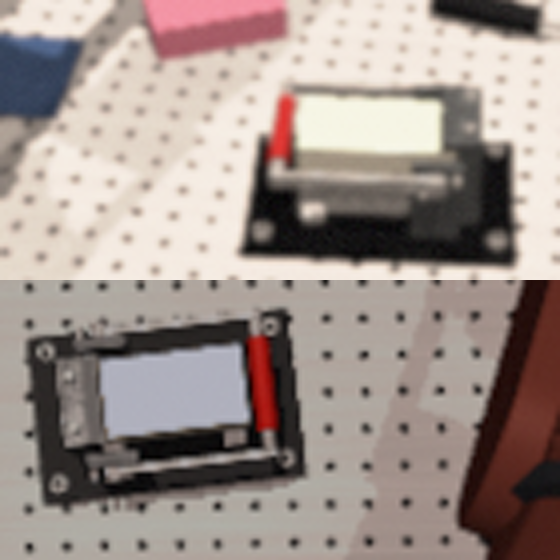

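View pics/k5full.png

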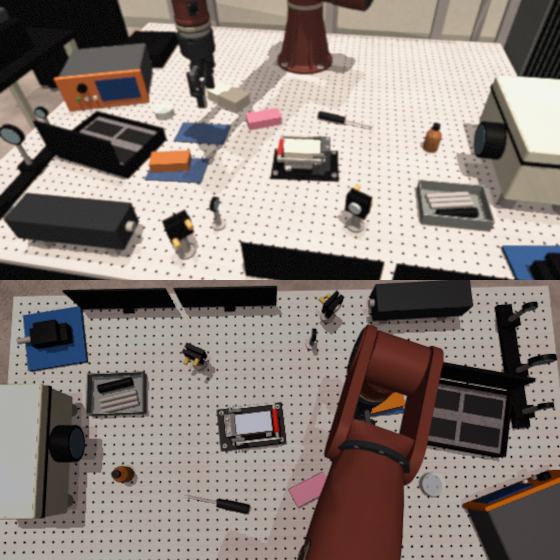

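The keeper is fully down behind the block: its sleeve is at (275.1, 200.4) in the top view and (280.1, 206.8) in the scene view, within 0.1 px of where it started. The block is home and nothing else has moved. Handing in.

```bash
python3 -c "
from station import *
print(get_obs()['t']); sign_off()"
```

```text
37.7417
the job is handed in; nothing more can be done
```

I carried out the whole job in the order asked and handed it in at 37.7 s of the 64 s allowed. I lifted the keeper over onto its stop and laid the white block flat on the base, short of the lip. I then slid it under light pressure (about 3–6 N) until it met the end stop, pushed it home at about 12 N, and tipped the keeper back so that it fell behind the block.

**Last checks (top camera):**
- **Block:** it sits 0.2 mm from home along the slide, 0.2–0.3° off square, and about 0.3 mm off centre over the base.
- **Keeper:** its sleeve is back within 0.1 pixel of where it started, so it is fully down.
- **Rest of the table:** the amber block and the other things look unmoved, and the gripper is well clear of everything.

**What disagreed:** the scene camera's edge fits were poor and differed by up to about 3 mm and 2°. I put this down to overexposed edges and relied on the top camera. The base's yaw fits also ranged from about 95° to 97° depending on the edge used, so "square" is certain to about 1°. The last small sideways nudge before release did not visibly move the block.

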